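# Run the test on a board in its test fixture

### The job

Run the test on the board lying in the test fixture, only by pressing with the fingertips; nothing is to be picked up. Press the clear cover down on its rubber pad until the latch at the front snaps over it, then press the far end of the big power rocker so that it flips over to on, then press the large round test key fully in and keep holding it down: finish while still holding it. Leave the small square key and the loose things round the fixture alone.

Things in the scene. Friction and masses are not known exactly. Their poses are not given: they have to be found in the camera images.
- test_fixture: Board test fixture, fixed: grey box 170 mm deep (its x, away from the robot at yaw 0), 210 mm wide (y, to the left), top 60 mm above the bench; origin at the centre of its underside. Right half (y = -46 mm): board under the clear cover. Left (y = +62 mm), from the near edge: test key (x = -50), small key (-8), rocker (+45). With the cover down nothing on it is over 105 mm above the bench.
- cover (a joint): Angle of the clear cover, rad: 0 fully down, positive with its front edge raised; starts raised and stays where it is left (stiff hinge). Hinge along the fixture's y at x = +67, z = 82.5 mm of the fixture. Closing takes about 2 N at the pad, 8 to 12 N from 0.10 to 0.07 where its pin pushes the latch aside, then less, down onto the sprung board. Caught at its stop by the latch, it rests below 0.015.
- cover_pad (a point): Top centre of the ribbed dark rubber pad on the cover's front bar, the place to press; 36 mm along point x, 60 mm along point y, z its outward normal. It lies 98 mm in front of the hinge axis and 12.5 mm above it with the cover down (95 mm above the bench). The latch's nose begins 9 mm in front of the pad and then stands up to 9 mm higher than the pad.
- latch (a joint): Angle of the spring latch, an upright steel pawl 19 mm wide at the middle of the cover's front edge, rad: 0 at home, about 0.2 forward while the cover's steel pin pushes its bevelled nose aside; springs back to 0 over the pin when the cover reaches its stop.
- power_rocker (a joint): Angle of the big black power rocker, rad: 0 off (far end up), 0.36 on (far end down). It pivots about the fixture's y at x = +45, z = 71.5 mm of the fixture and is sprung over centre: past 0.18 it flips on by itself; about 3 N at the far end.
- rocker_far_end (a point): Top of the rocker's far half, 17 mm beyond the pivot, the place to press for on; the point moves with the rocker. The rocker is 44 mm long (fixture x), 29 mm wide, its top 75.5 mm above the bench over the pivot; the far end is about 4 mm higher when off, 4 mm lower when on. The frame round it is 68 mm above the bench.
- test_key (a joint): Travel of the large round test key, in m: 0 out, 0.006 fully in against its stop; it springs back when let go; 4 N holds it fully in.
- test_key_top (a point): Centre of the top of the large round black test key, 28 mm wide, in a grey collar 44 mm wide; 79 mm above the bench when out, and its collar 73 mm.
- small_key (a joint): Travel of the small square white key, in m: 0 out, 0.003 in. To be left alone.
- small_key_top (a point): Centre of the top of the small square key, 11 mm wide, 69 mm above the bench, between test key and rocker.
- tweezers_steel: steel tweezers lying flat, 11 x 119 x 9 mm, long side along its y; in front of the fixture. A bystander; origin at the centre of its underside.
- capacitor: upright dark capacitor can, 16 mm wide, 26 mm tall; in front of the fixture's control panel. A bystander; origin at the centre of its underside.
- heatsink: small finned heatsink, 30 x 36 x 22 mm; to the left of the fixture. A bystander; origin at the centre of its underside.
- usb_stick: USB stick lying flat, 17 x 53 x 8 mm; to the left of the fixture. A bystander; origin at the centre of its underside.
- tip_cleaner: round black pot of tip-cleaning brass wool, 65 mm wide, 38 mm tall; to the right of the fixture. A bystander; origin at the centre of its underside.

How it is judged (in metres and radians):
On the way, in this order (a step that is already met when the one before it is completed fails the run):
1. the cover is down and the latch has sprung back over it (value of joint cover below 0.035 rad and value of joint latch below 0.07 rad), for 0.2 s.
2. the power rocker has flipped to on (all of step 1 and value of joint power_rocker above 0.3 rad), for 0.2 s.
3. the test key is held fully in (all of step 2 and value of joint test_key above 0.0045 m and contact force between the fingers and test_key above 1.5 N), for 0.3 s.
At the end, for the whole second after the job is handed in: The cover is within 0.035 rad of closed with its latch home (within 0.07 rad), the rocker is on (above 0.30 rad), the fingers hold the test key in by more than 4.5 of its 6 mm with more than 1.5 N, and the small key is out (all of step 3 and value of joint small_key below 0.0015 m); the arm keeps its last pose, push and grip.
It fails at once if the power rocker is switched on while the cover is not down (value of joint power_rocker above 0.25 rad and value of joint cover above 0.06 rad).
It fails at once if the test key is pressed before the power is on (value of joint test_key above 0.003 m and value of joint power_rocker below 0.18 rad).
It fails at once if the small square key is pressed (value of joint small_key above 0.0015 m).
It fails at once if a loose thing is lifted, carried or knocked more than 25 mm away (distance of any of tweezers_steel, capacitor, heatsink, usb_stick, tip_cleaner from where it was at the start of the episode above 0.025 m).
It also fails if it takes over 38 s, if anything falls off the work surface, if the arm or the gripper's body presses on something with over 40 N, if the wrist force passes 120 N, or if a joint passes its speed limit or range.

### The arm

A 6-joint arm with a two-finger parallel gripper is mounted at the origin on a cart in front of the work surface, level with it; the furniture and walls round the work are solid. World frame = base frame: x ahead of the robot, y to its left, z up, the work surface at z = 0. Lengths are in m, angles in degrees, forces in N, time in s.
With the tool pointing down it reaches from about 0.3 to 0.75 m from the base axis. Payload 8.5 kg.
Tool frame: the origin (TCP) lies on the mounting face of the last link; the fingertips stand tip_extent ahead of it and the grasp point (between the pads) lies 155 mm ahead of it (tip_extent is the distance from the TCP to the fingertips, in m); z points along the fingers, y is the line along which they close (so a half turn about z gives the same grasp; the last joint's range is limited). The gripper opens to 85 mm and grips with 20 to 120 N. Pads are 22 mm wide; open, the fingers measure 114 mm over their backs; the gripper's body (76 mm by 85 mm) begins 54 mm behind the grasp point. The pads swing forward as they close: fully open they stand 13 mm farther back than shut.
Start: joints at [55.617, 21.807, 74.336, -0, 83.858, -12.336], TCP at [0.206, 0.51, 0.405] pointing down, gripper open.
Joint ranges: [-178.18, 178.18], [-50.72, 133.34], [12.68, 142.11], [-81.47, 261.47], [9.98, 163.14], [-165.26, 165.26]. Speed limits (degrees/s): [136.94, 136.94, 180, 180, 180, 180].

### API

Orientations are given as a 3x3 rotation matrix whose columns are the frame's x, y, z axes.
In Python, from rig import observe, get_image, camera_params, close_job, tip_extent gives the robot as it stands.
- The arm moves only by the shell command python3 -m creep 'ROWS' [FORCE]. ROWS is JSON, a list of rows, each an object with "jaw": the gripper's target within -1 to 1 (shut at 1, half-way at 0, fully open at -1); "travel": the shift along the world's x, y, z in mm, a list of three; "roll": the turn about the world's z in rad. A call has 1 to 12 rows; each row is the pose to reach, as a shift and turn from the pose commanded when the call began; what a row does not reach only later rows make up. A row lasts 1/10 s, in which the tool goes at most 50 mm and 8.59 degrees, less where a joint would pass 70% of its speed; a pose out of reach is approached as far as the arm can. A call with a gripper value outside its range is refused whole. The fingers move at their own pace and stop on an object; FORCE is the grip in N (left out, the last holds). Time passes only in rows, so rows that repeat a pose let the fingers close. It gives the time, the measured TCP pose, the force, the opening and the grip force at its end, in the units of the state.
- observe(): the state, without advancing time (a new reading comes with each control period).
- get_image(name): name is "side" or "top"; returns (picture, depth): 384x512x3 uint8, red, green, blue; 384x512 float32, m along the optical axis (not along the pixel's ray), 0 where there is no reading.
- camera_params(name): a dict with "mtx" (3x3 intrinsics, pixels), "extrinsics" (4x4, takes a point from camera to world coordinates). Camera axes: x right, y down, z forward; pixel columns grow to the right and rows downward; lengths in m; the calibration is good to about 2 mm. A picture is of the moment at which its call begins. camera_params takes no time and is no camera call.
- close_job(): hands the job in; it is judged then, once.
The state is a dict: "time_s": time; "q": joint angles; "qvel": joint speeds; "joint_efforts": joint torques, N m; "position": TCP position; "tool_rot": TCP orientation; "ft_force": force on the tool from outside, world axes, zero at the start; "wrist_torque": the same for the moment, N m; "grip_width": finger opening in m; "gripper_force": force on a finger pad.
Only numpy, scipy, OpenCV 4.12 (cv2) and the standard library are available. Lean on these libraries where they do the work, as an engineer would, in place of code of your own. Each camera call takes 0.05 s, during which the arm holds its last target. There are 200 camera calls.

## Working session

There is one attempt and no reset: what is moved stays moved. The work goes in short steps, Python scripts to look and compute and a shell command to move; the robot and the scene stay as the last step left them, time stands still between calls to the robot, and variables do not carry over. Pictures are saved under pics/ and viewed, at most 10 in all, crops included, and the job is handed in when it is done.

```bash
mkdir -p pics; python3 - <<'E'
from rig import *
import cv2,numpy as np
for n in("side","top"):
    im,d=get_image(n); cv2.imwrite(f"pics/{n}0.png",im[:,:,::-1]); np.savez(f"{n}0.npz",im=im,d=d)
    p=camera_params(n); print(n,p["mtx"].round(1).tolist(),p["extrinsics"].round(3).tolist())
s=observe(); print(s); print(tip_extent)
E
```

```text
side [[392.3, 0.0, 256.9], [0.0, 392.3, 189.9], [0.0, 0.0, 1.0]] [[-1.0, 0.023, -0.009, 0.485], [0.021, 0.59, -0.807, 0.763], [-0.013, -0.807, -0.591, 0.575], [0.0, 0.0, 0.0, 1.0]]
top [[395.1, 0.0, 252.1], [0.0, 395.1, 186.4], [0.0, 0.0, 1.0]] [[0.027, -0.993, 0.113, 0.401], [-0.999, -0.031, -0.036, 0.104], [0.039, -0.112, -0.993, 0.933], [0.0, 0.0, 0.0, 1.0]]
{'time_s': 0.1, 'q': array([ 5.56151445e+01,  2.18384641e+01,  7.43778975e+01,  4.34978914e-04,
        8.38574123e+01, -1.23355937e+01]), 'qvel': array([-0.07494804, -0.09545393, -0.16882542, -0.06660415, -0.10834827,
        0.03778735]), 'joint_efforts': array([ 5.02633178e-03, -4.49217403e+01, -2.31657654e+01, -6.78696779e-05,
        3.59439669e-03,  5.80378446e-05]), 'position': array([0.20645501, 0.50974917, 0.40417566]), 'tool_rot': array([[-9.26861023e-01,  3.75403925e-01, -7.33398813e-04],
       [ 3.75404535e-01,  9.26860461e-01, -1.05834389e-03],
       [ 2.82451913e-04, -1.25625894e-03, -9.99999171e-01]]), 'ft_force': array([ 0.61842377, -1.0194388 ,  0.56224359]), 'wrist_torque': array([-0.00867749, -0.02476154,  0.0037193 ]), 'gripper_force': 0.0, 'grip_width': 0.08570964283955831}
0.1734
```

```bash
ls . pics
```

```text
.:
pics
side0.npz
top0.npz

pics:
side0.png
top0.png
```

View pics/top0.png

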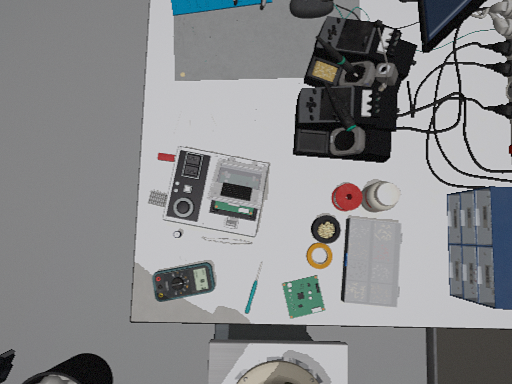

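View pics/side0.png

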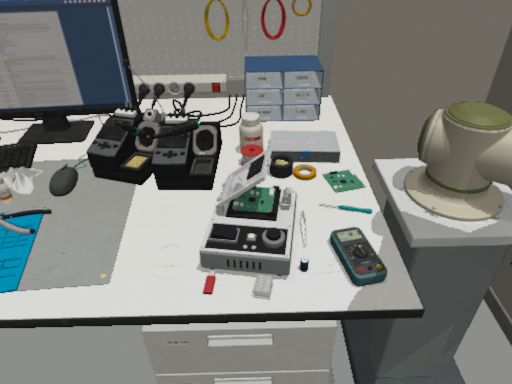

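The top view shows the fixture at about (217,192). The test key is at (183,206), the small key at (187,188), the rocker at (191,165) and the raised cover's pad at about (237,190). In the side view the key is at (272,238), the rocker at (225,233) and the cover stands up at (245,180).

```bash
cat > h.py <<'E'
import numpy as np,cv2
from rig import camera_params
P={n:camera_params(n) for n in("side","top")}
def ray(n,u,v):
    K=P[n]["mtx"];E=P[n]["extrinsics"]
    d=E[:3,:3]@np.linalg.inv(K)@[u,v,1];return E[:3,3],d
def onz(n,u,v,z):
    o,d=ray(n,u,v);return o+d*(z-o[2])/d[2]
def tri(a,b):
    o1,d1=ray("top",*a);o2,d2=ray("side",*b)
    s=np.linalg.lstsq(np.c_[d1,-d2],o2-o1,rcond=None)[0]
    p,q=o1+s[0]*d1,o2+s[1]*d2;return (p+q)/2,np.linalg.norm(p-q)
def proj(n,X):
    E=P[n]["extrinsics"];c=E[:3,:3].T@(np.asarray(X)-E[:3,3]);return (P[n]["mtx"]@c/c[2])[:2]
def dpt(n,d,u,v):
    o,r=ray(n,u,v);return o+r*d[int(v),int(u)]
E
python3 - <<'E'
import numpy as np,cv2
from h import *
c=[]
for n,(x,y) in {"top":(140,135),"side":(190,145)}.items():
    f=np.load(n+"0.npz");im=f["im"][y:y+140,x:x+140,::-1]
    im=cv2.resize(im,(600,600) if 0 else (560,560),interpolation=cv2.INTER_CUBIC)
    cv2.imwrite(f"pics/{n}crop.png",im)
f=np.load("top0.npz");
for u,v in [(183,206),(187,188),(191,165),(192,157),(237,190),(237,180),(230,225),(210,200)]:print(u,v,dpt("top",f["d"],u,v).round(3),onz("top",u,v,.075).round(3))
E
```

```text
183 206 [0.451 0.22  0.084] [0.452 0.222 0.075]
187 188 [0.492 0.215 0.07 ] [0.491 0.215 0.075]
191 165 [0.542 0.208 0.075] [0.542 0.208 0.075]
192 157 [0.56  0.207 0.077] [0.56  0.207 0.075]
237 190 [0.482 0.106 0.153] [0.49  0.106 0.075]
237 180 [0.506 0.107 0.126] [0.512 0.107 0.075]
230 225 [0.414 0.119 0.095] [0.414 0.119 0.075]
210 200 [0.468 0.165 0.062] [0.467 0.164 0.075]
```

View pics/topcrop.png

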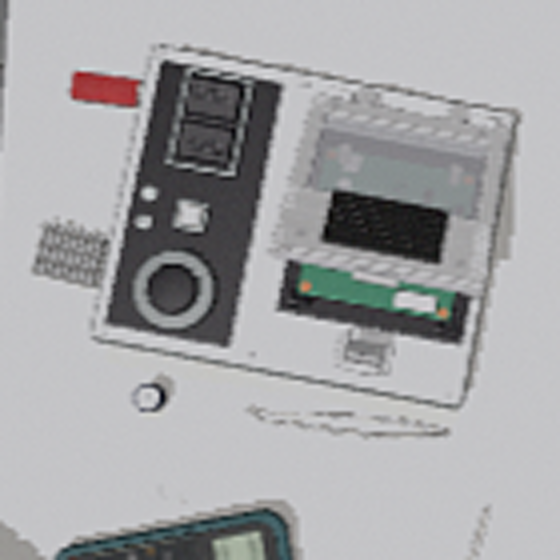

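View pics/sidecrop.png

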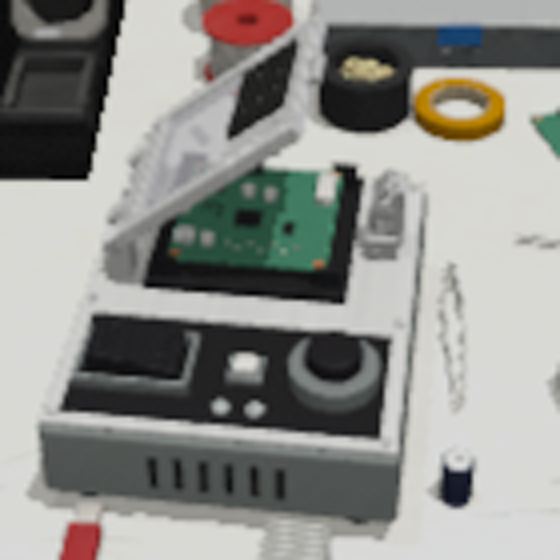

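In the top crop the key centre is at (174,288), the rocker at (208,120), the small key at (190,214), the pad at (386,227) and the latch at (368,345). In the side crop the key is at (335,353), the rocker at (138,350), the small key at (243,362), the pad at (266,90) and the latch at (383,190).

```bash
python3 - <<'E'
from h import *
T=lambda x,y:(140+x/4,135+y/4)
S=lambda x,y:(190+x/4,145+y/4)
pts={}
for n,a,b in [("key",(174,288),(335,353)),("small",(190,214),(243,362)),("rock",(208,120),(138,350)),("pad",(386,227),(266,90)),("latch",(370,345),(385,185))]:
    p,e=tri(T(*a),S(*b));pts[n]=p;print(n,p.round(4),"gap",round(e,4))
k=onz("top",*T(174,288),.079);r=onz("top",*T(208,120),.0755);s=onz("top",*T(190,214),.069)
print(k,r,s); v=r-k;print("len",np.hypot(*v[:2]),"yaw",np.degrees(np.arctan2(v[1],v[0])))
# corners of the fixture top, z=.06
c=[onz("top",*T(*q),.06)[:2] for q in[(155,47),(519,112),(462,407),(95,337)]]
c=np.array(c);print(c.round(4),[np.linalg.norm(c[i]-c[i-1]).round(4) for i in range(4)])
ctr=c.mean(0);y1=c[0]-c[1];y2=c[3]-c[2];x1=c[0]-c[3];x2=c[1]-c[2]
print(ctr,[np.degrees(np.arctan2(-y[0],y[1])) for y in(y1,y2)],[np.degrees(np.arctan2(x[1],x[0])) for x in(x1,x2)])
for yaw in np.radians([-6,-8,-10]):
    R=np.array([[np.cos(yaw),-np.sin(yaw)],[np.sin(yaw),np.cos(yaw)]])
    for n,l in[("key",(-.05,.062)),("rock",(.045,.062)),("padclosed",(-.031,-.046))]:print(n,(ctr+R@l).round(4))
    q=R.T@(pts["pad"][:2]-ctr);print("pad local",q,"ang",np.degrees(np.arctan2(pts["pad"][2]-.0825,.067-q[0])-np.arctan2(12.5,98)))
E
```

```text
key [0.4491 0.2203 0.0767] gap 0.0012
small [0.4913 0.2147 0.0671] gap 0.0005
rock [0.5423 0.2069 0.0694] gap 0.0017
pad [0.4782 0.1069 0.1501] gap 0.0016
latch [0.4194 0.1138 0.0949] gap 0.0046
[0.44961286 0.21991903 0.079     ] [0.54216674 0.20616907 0.0755    ] [0.49089092 0.21444981 0.069     ]
len 0.0935696649056216 yaw -8.450156188950993
[[0.585  0.2393]
 [0.5551 0.0346]
 [0.39   0.0624]
 [0.4227 0.2642]] [np.float64(0.1642), np.float64(0.2068), np.float64(0.1674), np.float64(0.2044)]
[0.48817339 0.15012442] [np.float64(-8.325433589878049), np.float64(-9.197079187663903)] [np.float64(-8.718135885798542), np.float64(-9.547753524805803)]
key [0.4449 0.217 ]
rock [0.5394 0.2071]
padclosed [0.4525 0.1076]
pad local [-0.00538618 -0.0440061 ] ang 35.753649683160184
key [0.4473 0.2185]
rock [0.5414 0.2053]
padclosed [0.4511 0.1089]
pad local [-0.00384711 -0.04416726] ang 36.36827067312634
key [0.4497 0.2199]
rock [0.5433 0.2034]
padclosed [0.4497 0.1102]
pad local [-0.00230335 -0.04427462] ang 36.99897520254513
```

```bash
python3 -m creep '[{"jaw":1,"travel":[273,-403,0],"roll":0.23},{"jaw":1,"travel":[273,-403,0],"roll":0.23},{"jaw":1,"travel":[273,-403,0],"roll":0.23},{"jaw":1,"travel":[273,-403,0],"roll":0.23},{"jaw":1,"travel":[273,-403,0],"roll":0.23},{"jaw":1,"travel":[273,-403,0],"roll":0.23},{"jaw":1,"travel":[273,-403,0],"roll":0.23},{"jaw":1,"travel":[273,-403,0],"roll":0.23},{"jaw":1,"travel":[273,-403,0],"roll":0.23},{"jaw":1,"travel":[273,-403,0],"roll":0.23},{"jaw":1,"travel":[273,-403,0],"roll":0.23},{"jaw":1,"travel":[273,-403,0],"roll":0.23}]' 60
python3 -m creep '[{"jaw":1,"travel":[0,0,-15],"roll":0},{"jaw":1,"travel":[0,0,-30],"roll":0},{"jaw":1,"travel":[0,0,-30],"roll":0},{"jaw":1,"travel":[0,0,-30],"roll":0}]'
python3 - <<'E'
from rig import *
import cv2
im,d=get_image("side");s=observe();print(s["position"],s["tool_rot"].round(3).tolist(),s["ft_force"],s["grip_width"],s["time_s"])
import numpy as np;np.savez("side1.npz",im=im,d=d)
cv2.imwrite("pics/side1.png",cv2.resize(im[60:260,160:360,::-1],(600,600),interpolation=cv2.INTER_CUBIC))
E
```

```text
time_s: 1.3
position: [0.4797, 0.1062, 0.4042]
tool_rot: [[-0.988, 0.156, -0.001], [0.156, 0.988, 0.0], [0.001, 0.0, -1.0]]
ft_force: [0.0, 0.2, 0.3]
grip_width: -0.0003
gripper_force: 0.0
time_s: 1.7
position: [0.4791, 0.1076, 0.3751]
tool_rot: [[-0.988, 0.153, -0.0], [0.153, 0.988, 0.0], [0.0, 0.0, -1.0]]
ft_force: [-0.2, 0.4, 0.4]
grip_width: 0.0
gripper_force: 0.0
[0.47921704 0.10743409 0.37544914] [[-0.988, 0.153, 0.001], [0.153, 0.988, 0.0], [-0.001, 0.0, -1.0]] [-0.55789997 -0.69725618  0.91609942] -6.823870685401563e-06 1.75
```

View pics/side1.png

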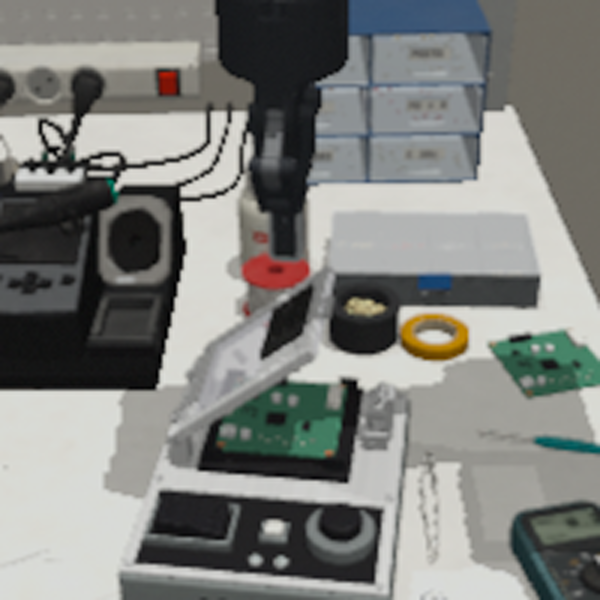

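The fingertip is at crop (285,258), above the pad's centre at (288,320). I'll go down until contact.

```bash
python3 -c "
from h import *
print(proj('side',[.4792,.1074,.3754-.1734]),'seen 255,146')"
python3 -m creep '[{"jaw":1,"travel":[0,0,-15],"roll":0},{"jaw":1,"travel":[0,0,-28],"roll":0},{"jaw":1,"travel":[0,0,-36],"roll":0},{"jaw":1,"travel":[0,0,-40],"roll":0},{"jaw":1,"travel":[0,0,-40],"roll":0}]'
```

```text
[255.20393522 144.73685255] seen 255,146
time_s: 2.25
position: [0.4795, 0.1069, 0.3348]
tool_rot: [[-0.988, 0.154, -0.0], [0.154, 0.988, -0.0], [0.0, -0.0, -1.0]]
ft_force: [0.6, 0.2, 0.0]
grip_width: -0.0002
gripper_force: 0.0
```

```bash
python3 -m creep '[{"jaw":1,"travel":[-2,0.3,-6],"roll":0},{"jaw":1,"travel":[-7,1,-12],"roll":0},{"jaw":1,"travel":[-10,1.5,-17],"roll":0},{"jaw":1,"travel":[-13,2,-21],"roll":0},{"jaw":1,"travel":[-15.5,2.4,-25],"roll":0},{"jaw":1,"travel":[-18,2.8,-30],"roll":0},{"jaw":1,"travel":[-20,3.1,-34],"roll":0},{"jaw":1,"travel":[-22,3.4,-38],"roll":0},{"jaw":1,"travel":[-22,3.4,-38],"roll":0}]'
python3 - <<'E'
from rig import *
import cv2
im,d=get_image("side");s=observe();print(s["position"],s["ft_force"])
cv2.imwrite("pics/side2.png",cv2.resize(im[100:250,190:340,::-1],(600,600),interpolation=cv2.INTER_CUBIC))
E
```

```text
time_s: 3.15
position: [0.4572, 0.1102, 0.2962]
tool_rot: [[-0.988, 0.154, -0.001], [0.154, 0.988, 0.0], [0.001, -0.0, -1.0]]
ft_force: [-0.7, -1.0, 0.6]
grip_width: -0.0
gripper_force: 0.0
[0.45737048 0.11017102 0.29651825] [ 0.16259029 -0.38706416  0.63845336]
```

View pics/side2.png

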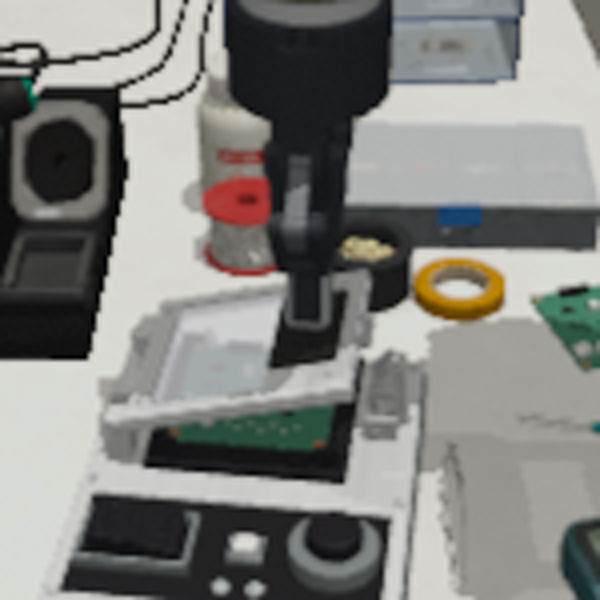

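The cover has followed the finger down to about 15°. The tip sits on the pad at crop (310,320), well clear of the latch at (385,390). I'll continue on to the snap.

```bash
python3 -m creep '[{"jaw":1,"travel":[-2,0.3,-6],"roll":0},{"jaw":1,"travel":[-4,0.6,-12],"roll":0},{"jaw":1,"travel":[-5,0.8,-17],"roll":0},{"jaw":1,"travel":[-6,0.9,-21],"roll":0},{"jaw":1,"travel":[-6.5,1,-25],"roll":0},{"jaw":1,"travel":[-7,1,-28],"roll":0},{"jaw":1,"travel":[-7,1,-28],"roll":0}]'
```

```text
time_s: 3.9
position: [0.4504, 0.1112, 0.2685]
tool_rot: [[-0.988, 0.154, -0.0], [0.154, 0.988, 0.0], [0.0, 0.0, -1.0]]
ft_force: [-0.4, -0.4, -0.2]
grip_width: 0.0001
gripper_force: 0.0
```

```bash
python3 -m creep '[{"jaw":1,"travel":[0,0,-1.5],"roll":0},{"jaw":1,"travel":[0,0,-3],"roll":0},{"jaw":1,"travel":[0,0,-3],"roll":0}]'
```

```text
time_s: 4.2
position: [0.4502, 0.1113, 0.268]
tool_rot: [[-0.988, 0.154, 0.002], [0.154, 0.988, -0.0], [-0.002, 0.0, -1.0]]
ft_force: [-10.9, -0.2, 33.4]
grip_width: 0.0001
gripper_force: 16.6
```

Firm stop at 33 N with the tip at 94.6 mm, which matches the closed height of 95 mm. I'll lift, move over the rocker's far end and look.

```bash
python3 -m creep '[{"jaw":1,"travel":[0,0,35],"roll":0},{"jaw":1,"travel":[27,23,35],"roll":0},{"jaw":1,"travel":[67,58,35],"roll":0},{"jaw":1,"travel":[108,93,35],"roll":0},{"jaw":1,"travel":[108,93,20],"roll":0},{"jaw":1,"travel":[108,93,20],"roll":0}]'
python3 - <<'E'
from rig import *
import cv2,numpy as np
L=[]
for n,(x,y) in {"side":(200,140),"top":(150,140)}.items():
    im,d=get_image(n);L.append(cv2.resize(im[y:y+130,x:x+130,::-1],(400,400),interpolation=cv2.INTER_CUBIC))
s=observe();print(s["position"],s["ft_force"])
cv2.imwrite("pics/both3.png",np.hstack(L))
E
```

```text
time_s: 4.8
position: [0.5584, 0.2048, 0.2829]
tool_rot: [[-0.988, 0.153, -0.005], [0.153, 0.988, -0.001], [0.004, -0.001, -1.0]]
ft_force: [-0.8, -1.0, -1.0]
grip_width: 0.0
gripper_force: 0.0
[0.55777023 0.2036776  0.28501394] [ 0.3009425 -0.4374214  0.046914 ]
```

View pics/both3.png

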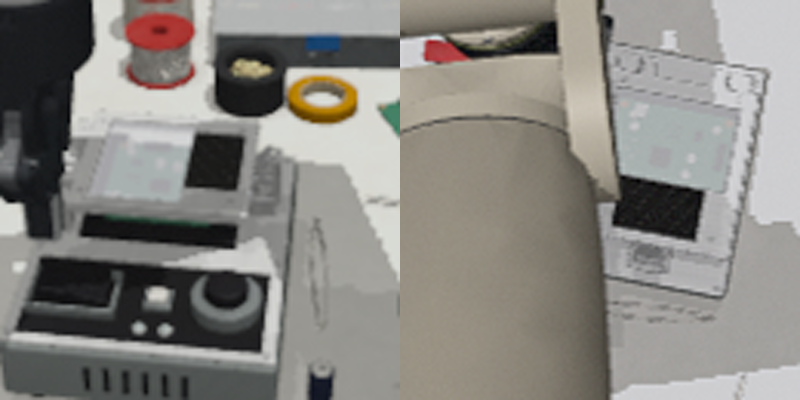

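The cover looks down. The pad is at left crop (216,162), with the latch upright at (268,180) in front of it. I'll check the pad's height across both views.

```bash
python3 -c "
from h import *
k=130/400
print(tri((150+258*k,140+208*k),(200+216*k,140+162*k)))
print(proj('side',[.4505,.110,.095]),200+216*k,140+162*k, proj('side',[.4505,.110,.105]))
print(proj('side',[.557,.2042,.1115]),'tip seen',200+43*k,140+238*k)"
```

```text
(array([0.45039946, 0.11169102, 0.09043684]), np.float64(0.0008148256898793064))
[269.93037936 190.37406093] 270.2 192.65 [269.96202433 186.44312177]
[214.71316028 214.69865006] tip seen 213.975 217.35000000000002
```

The pad triangulates to about 91 mm, so the cover is down (unlatched it would be at least 7 mm higher). Next is the rocker press.

```bash
python3 -m creep '[{"jaw":1,"travel":[0,0,-15],"roll":0},{"jaw":1,"travel":[0,0,-28],"roll":0},{"jaw":1,"travel":[0,0,-33],"roll":0},{"jaw":1,"travel":[0,0,-36],"roll":0}]'
python3 -m creep '[{"jaw":1,"travel":[0,0,-2],"roll":0},{"jaw":1,"travel":[0,0,-4],"roll":0},{"jaw":1,"travel":[0,0,-5],"roll":0},{"jaw":1,"travel":[0,0,-5],"roll":0}]'
```

```text
time_s: 5.3
position: [0.5582, 0.2037, 0.2497]
tool_rot: [[-0.988, 0.155, -0.0], [0.155, 0.988, -0.0], [0.0, -0.0, -1.0]]
ft_force: [0.9, -0.4, 1.9]
grip_width: 0.0003
gripper_force: 0.8
time_s: 5.7
position: [0.5584, 0.2041, 0.2472]
tool_rot: [[-0.988, 0.154, 0.002], [0.154, 0.988, -0.0], [-0.002, 0.0, -1.0]]
ft_force: [-5.8, -2.0, 17.1]
grip_width: -0.0002
gripper_force: 7.9
```

```bash
python3 -m creep '[{"jaw":1,"travel":[0,0,40],"roll":0},{"jaw":1,"travel":[-40,6,45],"roll":0},{"jaw":1,"travel":[-80,12,45],"roll":0},{"jaw":1,"travel":[-108.5,16,45],"roll":0},{"jaw":1,"travel":[-108.5,16,35],"roll":0},{"jaw":1,"travel":[-108.5,16,30],"roll":0},{"jaw":1,"travel":[-108.5,16,30],"roll":0}]'
python3 - <<'E'
from rig import *
import cv2,numpy as np
im,d=get_image("side")
s=observe();print(s["position"],s["ft_force"])
cv2.imwrite("pics/side4.png",cv2.resize(im[160:280,190:310,::-1],(600,600),interpolation=cv2.INTER_CUBIC))
E
```

```text
time_s: 6.4
position: [0.4508, 0.22, 0.274]
tool_rot: [[-0.988, 0.155, -0.001], [0.155, 0.988, -0.0], [0.001, -0.0, -1.0]]
ft_force: [0.1, 0.9, 0.3]
grip_width: -0.0
gripper_force: 0.0
[0.45094006 0.21999047 0.27430047] [-0.13598764 -0.89959692  0.2679123 ]
```

View pics/side4.png

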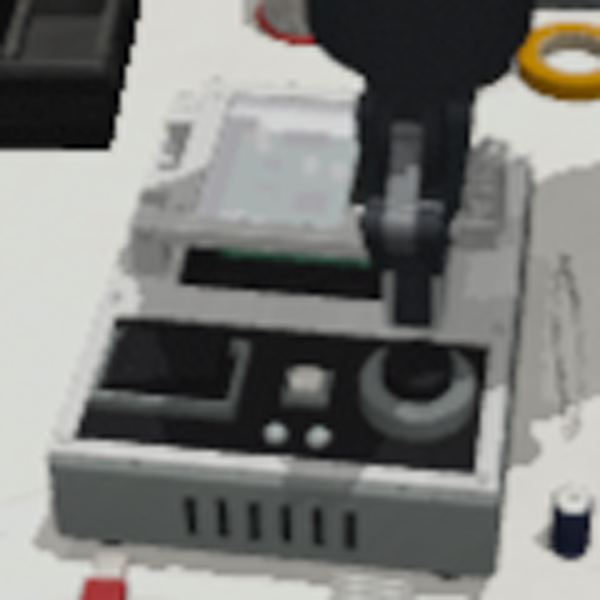

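The finger is above the key, with the tip at crop (412,320) and the key at (415,365). The cover is down. I'll check the rocker's tilt from depth, before and after.

```bash
python3 - <<'E'
from h import *
from rig import get_image
d0=np.load("side0.npz")["d"];d1=get_image("side")[1]
ax=np.array([.988,-.154]);c=np.array([.542,.2065])
for t in(-.018,-.013,.013,.018):
    p=c+ax*t;u,v=proj("side",[*p,.0755]).round().astype(int)
    f=lambda d:np.median([dpt("side",d,u+i,v+j)[2] for i in(-1,0,1) for j in(-1,0,1)]).round(4)
    print(t,u,v,f(d0),f(d1))
E
```

```text
-0.018 233 231 0.0712 0.0771
-0.013 231 230 0.0728 0.0784
0.013 217 229 0.0769 0.0724
0.018 215 229 0.0773 0.0727
```

The rocker has flipped: the near end rose about 6 mm and the far end dropped about 5 mm. Now press the test key and hold it.

```bash
python3 -m creep '[{"jaw":1,"travel":[-1,0,-10],"roll":0},{"jaw":1,"travel":[-1,0,-19],"roll":0},{"jaw":1,"travel":[-1,0,-24],"roll":0},{"jaw":1,"travel":[-1,0,-27],"roll":0},{"jaw":1,"travel":[-1,0,-29],"roll":0},{"jaw":1,"travel":[-1,0,-30],"roll":0},{"jaw":1,"travel":[-1,0,-30],"roll":0}]'
```

```text
time_s: 7.2
position: [0.4487, 0.2201, 0.2492]
tool_rot: [[-0.988, 0.154, 0.004], [0.154, 0.988, 0.0], [-0.004, 0.001, -1.0]]
ft_force: [-15.8, -6.3, 55.5]
grip_width: -0.0001
gripper_force: 27.6
```

55 N with the tip at 75.8 mm is more force and less depth than expected. I'll ease off in steps and read force against height.

```bash
for i in 1 2 3; do python3 -m creep '[{"jaw":1,"travel":[0,0,1.5],"roll":0},{"jaw":1,"travel":[0,0,1.5],"roll":0}]' | grep -E "position|ft_"; done
python3 - <<'E'
from rig import *
import cv2,numpy as np
im,d=get_image("side")
s=observe();print(s["position"],s["ft_force"],s["time_s"])
np.savez("side5.npz",im=im,d=d)
cv2.imwrite("pics/side5.png",cv2.resize(im[190:260,220:310,::-1],(720,560),interpolation=cv2.INTER_CUBIC))
E
```

```text
position: [0.4487, 0.2201, 0.2495]
ft_force: [-11.2, -5.4, 42.3]
position: [0.4488, 0.2201, 0.2498]
ft_force: [-7.2, -4.0, 27.8]
position: [0.449, 0.2201, 0.25]
ft_force: [-4.0, -2.2, 14.9]
[0.44896585 0.22008858 0.25004262] [-3.25974284 -1.46286587 14.13402649] 7.85
```

View pics/side5.png

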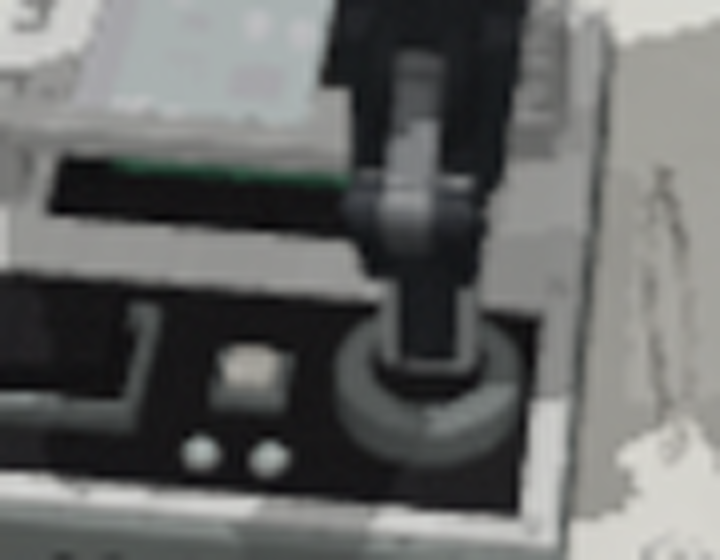

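The tip is centred on the key at crop (432,368) and the key appears sunk in its collar. I'll measure the key's drop from depth beside the finger.

```bash
python3 - <<'E'
from h import *
d0=np.load("side0.npz")["d"];d1=np.load("side5.npz")["d"]
for v in range(229,249):
    print(v,[tuple((np.array(dpt("side",d,u,v))[1:]*1000).round(1).tolist()) for u in(271,274,277) for d in(d0,d1)])
E
```

```text
229 [(215.3, 82.9), (232.2, 98.1), (215.7, 83.1), (233.2, 98.8), (214.8, 82.0), (227.4, 93.4)]
230 [(218.8, 83.5), (233.6, 96.9), (218.5, 83.1), (230.4, 93.9), (218.0, 82.5), (225.6, 89.3)]
231 [(219.5, 81.7), (229.0, 90.3), (220.4, 82.3), (233.0, 93.8), (220.0, 81.8), (227.2, 88.4)]
232 [(223.4, 82.7), (229.4, 88.2), (221.9, 81.2), (230.6, 89.2), (225.4, 84.2), (224.8, 83.7)]
233 [(227.0, 83.6), (229.9, 86.2), (226.8, 83.2), (232.2, 88.1), (226.5, 82.7), (226.9, 83.1)]
234 [(228.2, 82.1), (229.1, 83.0), (227.1, 81.0), (231.0, 84.5), (228.5, 82.1), (228.3, 81.9)]
235 [(231.5, 82.7), (224.4, 76.2), (231.0, 82.1), (227.9, 79.2), (232.3, 83.1), (227.7, 78.9)]
236 [(233.8, 82.4), (227.0, 76.1), (232.9, 81.4), (229.1, 77.8), (231.8, 80.2), (230.2, 78.6)]
237 [(233.9, 80.0), (229.3, 75.7), (233.6, 79.5), (230.4, 76.6), (231.0, 76.9), (229.5, 75.5)]
238 [(233.3, 77.0), (233.5, 77.1), (234.8, 78.2), (231.9, 75.4), (231.5, 74.8), (231.5, 74.9)]
239 [(233.4, 74.6), (233.8, 74.9), (235.2, 76.1), (234.7, 75.6), (232.3, 73.1), (231.7, 72.5)]
240 [(235.1, 73.6), (232.0, 70.7), (234.2, 72.6), (233.5, 71.9), (232.9, 71.2), (234.1, 72.3)]
241 [(237.3, 73.2), (236.1, 72.1), (235.8, 71.5), (237.0, 72.7), (237.8, 73.3), (236.4, 72.0)]
242 [(238.8, 72.1), (237.3, 70.6), (240.6, 73.6), (239.6, 72.7), (237.7, 70.7), (238.8, 71.8)]
243 [(240.8, 71.5), (240.9, 71.6), (241.3, 71.8), (242.6, 73.1), (239.1, 69.5), (240.6, 71.0)]
244 [(239.5, 67.7), (241.7, 69.8), (242.0, 70.0), (242.7, 70.7), (240.6, 68.4), (240.2, 68.0)]
245 [(241.6, 67.3), (242.1, 67.7), (242.8, 68.3), (242.0, 67.4), (239.0, 64.3), (239.7, 65.0)]
246 [(243.2, 66.2), (241.6, 64.7), (243.1, 66.0), (240.3, 63.3), (240.4, 63.2), (240.0, 62.7)]
247 [(241.4, 62.0), (241.8, 62.3), (239.8, 60.2), (242.3, 62.6), (240.4, 60.5), (242.2, 62.3)]
248 [(244.0, 61.9), (241.9, 59.9), (243.2, 61.0), (242.0, 59.8), (244.1, 61.6), (243.1, 60.7)]
```

The key's top went from about 82.3 to 76.3 mm, so it is the full 6 mm in against its stop, held with 14 N. The collar reads 73 mm as given, so the key simply stands higher than the text says. I'm handing in while holding.

```bash
python3 -c "
from rig import *
print(close_job())"
```

```text
the job is handed in; nothing more can be done
None
```

I handed the job in at about 8 s with the cover measured down at its stop (the latch was not measured on its own), the rocker flipped to on, and the test key fully in and still held with about 14 N; no verdict was returned.

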